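# Load a cutter holder into the tool carousel and index it one click

## Task

From the wooden stand take the spare cutter holder, the flanged one with the round barrel like those already in the tool carousel, and push it gently but fully home in the carousel's empty pocket; the pocket's sleeve floats in and out, so find it by feel. Then turn the carousel exactly one click anticlockwise (seen from above) by its upright handle post, so that the loaded pocket stands at the fixed pointer, and let go. Leave the square-headed gauge and everything else on the bench where it is.

Things in the scene. Friction and masses are not known exactly. Their poses are not given: they have to be found in the camera images.
- holder: spare cutter holder, bare steel, 78 mm tall, 0.15 to 0.3 kg, upright in one hole of the stand. Origin: centre of the flange's underside, z up. Flange 40 mm across, 0 to 6 mm above the origin; round barrel 26 mm across, 6 to 40 mm above. Below: shank 20 mm across, 24 mm long, square-edged, then a brass cutter 6 mm across down to 38 mm below
- barrel (a point): point on the holder's axis 30 mm above its origin, where to grip; the barrel's top is 10 mm higher
- gauge: square-headed steel gauge in the stand's other hole, to be left alone: head 36 x 36 x 16 mm, no barrel; same shank, no cutter. Origin: centre of the head's underside. Which hole has the holder and which the gauge varies
- stand: fixed wooden block 70 x 160 x 45 mm, origin under its centre, z up; two holes 24 mm across and 42 mm deep at 42 mm either way along its y axis, so the holder's flange rests on top, 45 mm over the bench
- changer: tool carousel: round grey base 210 mm across, fixed to the bench, origin on the wheel's axis at bench level, z up. On it turns an aluminium wheel with six pockets 60 degrees apart, 75 mm from the axis; five hold holders whose tops are 112 mm over the bench, the sixth is empty. Neither holder nor fingers may press on the carousel with more than 40 N
- pocket (a point): nominal centre of the empty pocket's mouth, 72 mm over the bench; turns with the wheel. The pocket: dark steel sleeve 42 mm across, 24 mm high, its round hole 22 mm across, open below. The sleeve stands up to 7 mm nearer to or farther from the axis than this point (not sideways) and resists sliding with 15 N: feel for it; the 6 mm cutter enters it anyhow
- catch_ball (a point): sprung ball in the pocket's hub side, nominally 16 mm below the mouth. It stops the holder about 11 mm before home: the holder's weight is not enough, pushing past takes about 5 to 15 N downwards all the way until the flange lies firmly on the sleeve (home: holder origin at the height of pocket)
- pointer (a point): tip of the small fixed steel pointer on the base's edge, 56 mm over the bench, 103 mm from the axis, 60 degrees anticlockwise of where the empty pocket starts
- handle (a point): centre of the top of the handle post, an upright bare steel pin 14 mm across, 150 mm over the bench, 85 mm from the axis, fixed on the wheel, 150 degrees anticlockwise of the empty pocket; its upper 38 mm rise above all else on the carousel
- wheel (a joint): turn of the wheel in rad, growing anticlockwise seen from above; rests, with a millimetre or two of give at the rim, in sprung detents 1.047 apart: 0 at the start, 1.047 when the loaded pocket is at the pointer. It takes 4 to 9 N sideways on the post as far as the crest half-way; then it turns easily and, by 0.8 at the latest, snaps on into the next detent by itself
- glue: white glue bottle 60 mm across, 150 mm tall, bystander, origin under its centre
- plane: wooden hand plane 220 x 60 mm, bystander, origin under its centre
- offcut: wood offcut 130 x 55 x 28 mm, bystander, origin under its centre
- screwdriver: screwdriver 200 mm long lying down, bystander, origin at its middle
- hammer: hammer 260 mm long lying down, bystander, origin at its middle
- tape: tape measure 70 x 35 x 60 mm, bystander, origin under its centre
Things that resemble listed ones, but are neither listed nor needed, are in the scene too. Leave any pink or turquoise look-alike of the holder alone.

How it is judged (in metres and radians):
On the way, in this order (a step that is already met when the one before it is completed fails the run):
1. the holder is fully home and upright in the empty pocket while the carousel is still at its starting click (z of holder in the frame of pocket between -0.003 and 0.002 m and horizontal distance between holder and pocket below 0.011 m and angle between holder's own z axis and vertical below 0.06 rad and value of joint wheel between -0.2 and 0.2 rad), for 0.3 s.
2. the carousel has been turned one click, the holder still home (z of holder in the frame of pocket between -0.003 and 0.002 m and horizontal distance between holder and pocket below 0.011 m and angle between holder's own z axis and vertical below 0.06 rad and value of joint wheel between 0.95 and 1.15 rad), for 0.3 s.
At the end, for the whole second after the job is handed in: holder home in the pocket (flange underside 3 mm below to 2 mm above its mouth, within 11 mm of its nominal centre, upright within 3.4 degrees), wheel at rest one click on (1.05 rad within 0.08), gauge moved under 20 mm, other bystanders under 30 mm, all at rest (z of holder in the frame of pocket between -0.003 and 0.002 m and horizontal distance between holder and pocket below 0.011 m and angle between holder's own z axis and vertical below 0.06 rad and value of joint wheel between 0.97 and 1.13 rad and velocity of joint wheel between -0.05 and 0.05 rad/s and linear speed of holder below 0.02 m/s and distance of gauge from where it was at the start of the episode below 0.02 m and distance of each of glue, plane, offcut, screwdriver, hammer, tape from where it was at the start of the episode below 0.03 m); the robot touches nothing.
It fails at once if the holder pressed on the carousel with more than 40 N (contact force between holder and changer above 40 N).
It fails at once if the fingers push on the carousel with more than 40 N (contact force between the fingers and changer above 40 N).
It fails at once if the carousel turned past one click, or the wrong way (value of joint wheel above 1.5 rad or value of joint wheel below -0.45 rad).
It fails at once if the gauge or another bystander disturbed (distance of gauge from where it was at the start of the episode above 0.02 m or distance of any of glue, plane, offcut, screwdriver, hammer, tape from where it was at the start of the episode above 0.03 m).
It also fails if it takes over 67 s, if anything falls off the work surface, if the arm or the gripper's body presses on something with over 40 N, if the wrist force passes 120 N, or if a joint passes its speed limit or range.

## Robot

A 6-joint arm with a two-finger parallel gripper is mounted at the origin on the work surface. World frame = base frame: x ahead of the robot, y to its left, z up, the work surface at z = 0. Lengths are in mm, angles in rad, forces in N, time in s.
With the tool pointing down it reaches from about 275 to 775 mm from the base axis. Payload 14.6 kg.
Tool frame: the origin (TCP) lies where the fingers leave the gripper's body, on its centre line; the fingertips stand 73 mm ahead of it and the grasp point (between the pads) lies 54 mm ahead of it; z points along the fingers, y is the line along which they close (so a half turn about z gives the same grasp; the last joint's range is limited). The gripper opens to 85 mm and grips with 20 to 120 N. Pads are 22 mm wide; open, the fingers measure 114 mm over their backs; the gripper's body (76 mm by 85 mm) begins 54 mm behind the grasp point. The pads swing forward as they close: fully open they stand 13 mm farther back than shut.
Start: joints at [1.173, 0.263, -0.048, 1.259, 0, 1.415], TCP at [126.226, 509.603, 303.878] pointing down, gripper open.
Joint ranges: [-2.65, 2.65], [-0.89, 1.7], [-1.18, 1.37], [-2.13, 2.11], [-1.35, 1.29], [-3.14, 3.14]. Speed limits (rad/s): [1.89, 1.89, 2.57, 2.79, 3.14, 3.14].

## Interface

Orientations are given as a 3x3 rotation matrix whose columns are the frame's x, y, z axes.
In Python, from station import env gives the robot as it stands.
- The arm moves only by the tool servo_tool, never from a script. Its argument "steps" is a list of rows, each a list of 7 numbers: the shift along the tool's x, y, z in mm, then the turn, a rotation vector about the tool's x, y, z in degrees, then the opening, from 0 (shut) to 1 (fully open). A call has 1 to 20 rows; each row shifts and turns the commanded pose from where the row before left it, along the tool's axes as they then stand; what a row does not reach is not made up. A row lasts 1/8 s, in which the tool goes at most 62.5 mm and 10.7 degrees, less where a joint would pass 70% of its speed; a pose out of reach is approached as far as the arm can. A call with a gripper value outside its range is refused whole. The fingers move at their own pace and stop on an object; "grip_force" is the grip in N (left out, the last holds). Time passes only in rows, so rows that do not move let the fingers close. It gives the time, the measured TCP pose, the force, the opening and the grip force at its end, in the units of the state.
- env.read_state(): the state, without advancing time (a new reading comes with each control period).
- env.snapshot(name): name is "scene" or "top" or "wrist"; returns the picture (384x512x3 uint8, blue, green, red); there is no depth.
- env.get_calibration(name): a dict with "mtx" (3x3 intrinsics, pixels), "camera_from_world" (4x4, takes a point from world to camera coordinates). Camera axes: x right, y up, looking along -z (the intrinsics and any distortion apply to the point x, -y, -z); pixel columns grow to the right and rows downward; lengths in mm; the calibration is good to about 2 mm. A picture is of the moment at which its call begins: read the wrist's pose just before it. get_calibration takes no time and is no camera call; for the wrist camera it gives the pose at the moment of the call.
- env.finish_job(): hands the job in; it is judged then, once.
The state is a dict: "time_s": time; "q": joint angles; "joint_vel": joint speeds; "joint_torque": joint torques, N m; "position": TCP position; "tool_rot": TCP orientation; "ft_force": force on the tool from outside, world axes, zero at the start; "torque": the same for the moment, N m; "width": opening from 0.0 (shut) to 1.0 (fully open); "gripper_force": force on a finger pad.
Only numpy, scipy, OpenCV 4.12 (cv2) and the standard library are available. Lean on these libraries where they do the work, as an engineer would, in place of code of your own. Each camera call takes 0.05 s, during which the arm holds its last target. There are 200 camera calls.

## Working session

There is one attempt and no reset: what is moved stays moved. The work goes in short steps, Python scripts to look and compute and a tool call to move; the robot and the scene stay as the last step left them, time stands still between calls to the robot, and variables do not carry over. Pictures are saved under pics/ and viewed, at most 10 in all, crops included, and the job is handed in when it is done.

Besides the shell and the picture viewer there is one more tool, called after "Emit:" by a JSON object that holds its "api" and its "payload", one argument or row to a line. servo_tool: Moves the arm, as the interface text tells. Its arguments: {"type":"object","properties":{"steps":{"type":"array","items":{"type":"array","items":{"type":"number"}}},"grip_force":{"type":"number"}},"required":["steps"]}

```bash
ls; mkdir -p pics; python3 - <<'E'
from station import env
import cv2
s=env.read_state();print(s['time_s'],s['position'],s['tool_rot'],s['width'],s['ft_force'])
for n in("scene","top"):
    im=env.snapshot(n);cv2.imwrite(f"pics/{n}0.png",cv2.resize(im,(800,600),interpolation=cv2.INTER_CUBIC));c=env.get_calibration(n);print(n,c)
cv2.imwrite("pics/wrist0.png",env.snapshot("wrist"));print(env.get_calibration("wrist"))
E
```

```text
pics
0.0 [126.13817459 509.40200385 303.41890599] [[-9.70670809e-01  2.40412161e-01 -4.16396858e-04]
 [ 2.40412466e-01  9.70670308e-01 -9.99268006e-04]
 [ 1.63947885e-04 -1.07006728e-03 -9.99999414e-01]] 0.9984710209768541 [ 0.56469008 -0.47167452 -0.74979841]
scene {'mtx': array([[377.33157579,   0.        , 249.83084822],
       [  0.        , 377.33157579, 192.22626703],
       [  0.        ,   0.        ,   1.        ]]), 'camera_from_world': array([[ 4.01992722e-01,  9.15420448e-01, -2.01805433e-02,
        -2.02006313e+02],
       [-5.65778704e-01,  2.65661123e-01,  7.80588640e-01,
         2.17186724e+02],
       [ 7.19927989e-01, -3.02373231e-01,  6.24719233e-01,
        -1.61783327e+03],
       [ 0.00000000e+00,  0.00000000e+00,  0.00000000e+00,
         1.00000000e+00]])}
top {'mtx': array([[423.53938038,   0.        , 249.08285553],
       [  0.        , 423.53938038, 189.70569648],
       [  0.        ,   0.        ,   1.        ]]), 'camera_from_world': array([[-1.59785287e-02, -9.99854281e-01,  6.00863885e-03,
        -4.25538845e+01],
       [ 9.81302870e-01, -1.45287105e-02,  1.91920800e-01,
        -5.39140183e+02],
       [-1.91805536e-01,  8.96290657e-03,  9.81392023e-01,
        -1.59955466e+03],
       [ 0.00000000e+00,  0.00000000e+00,  0.00000000e+00,
         1.00000000e+00]])}
{'mtx': array([[295.42106589,   0.        , 261.09771509],
       [  0.        , 295.42106589, 194.62602996],
       [  0.        ,   0.        ,   1.        ]]), 'camera_from_world': array([[ 2.39782825e-01,  9.70825953e-01, -1.07945345e-03,
        -5.24057665e+02],
       [-9.34841642e-01,  2.30594910e-01, -2.69994614e-01,
         3.61080247e+01],
       [-2.61868862e-01,  6.57491894e-02,  9.62861227e-01,
        -3.78335939e+02],
       [ 0.00000000e+00,  0.00000000e+00,  0.00000000e+00,
         1.00000000e+00]])}
```

View pics/top0.png

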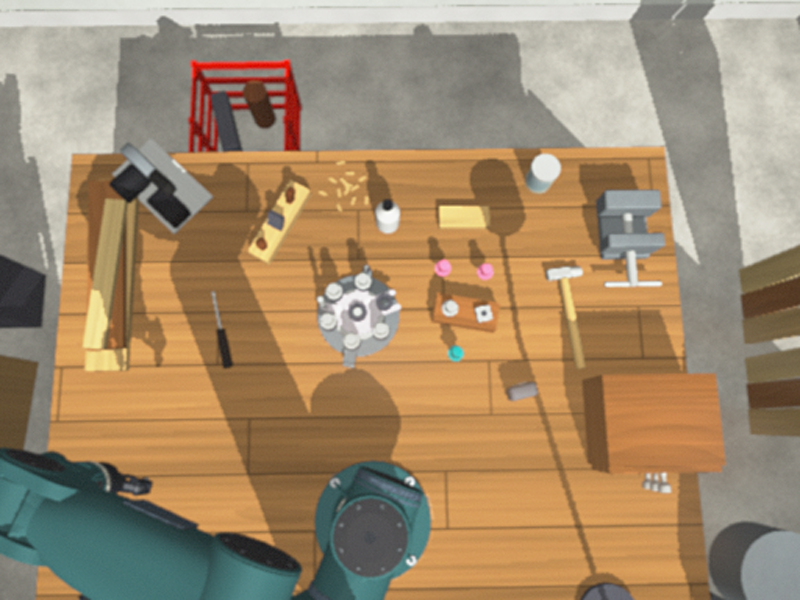

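View pics/scene0.png

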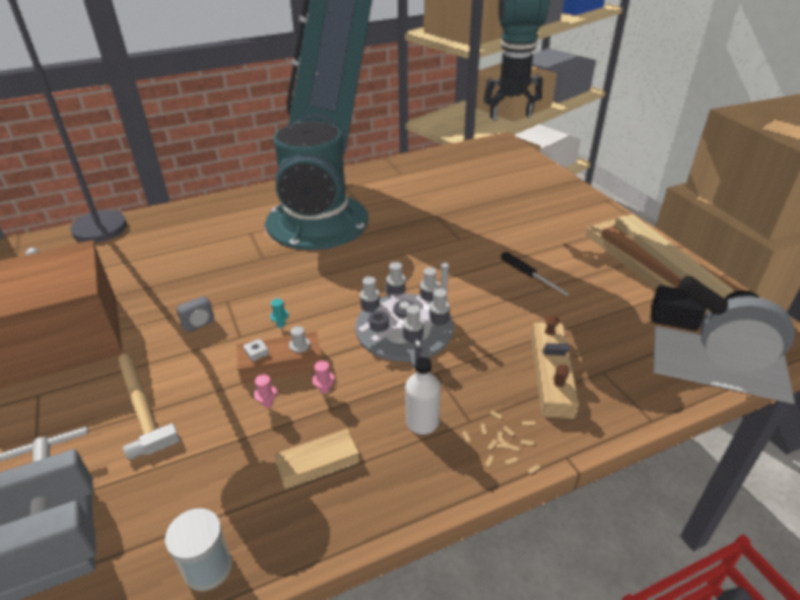

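Top view (800-wide scale): candidates for the holder are the steel piece in the stand (450,308), square gauge (484,314), pink (443,267) and (485,271), turquoise (456,353), and the holders in the carousel. I choose (450,308). Next is a close crop of it and the carousel.

```bash
cat > h.py <<'E'
import numpy as np,cv2
from station import env
def ray(cal,u,v,z):
    K=cal['mtx'];T=cal['camera_from_world'];R=T[:3,:3];C=-R.T@T[:3,3]
    d=R.T@(np.array([1,-1,-1])*np.linalg.solve(K,[u,v,1.]))
    return C+d*(z-C[2])/d[2]
def proj(cal,p):
    T=cal['camera_from_world'];c=T[:3,:3]@np.asarray(p,float)+T[:3,3];q=cal['mtx']@(c*[1,-1,-1]);return q[:2]/q[2]
E
python3 - <<'E'
import cv2,numpy as np
from h import *
t=cv2.imread('pics/top0.png');s=cv2.imread('pics/scene0.png')
a=cv2.resize(t[255:375,305:505],(800,480),interpolation=cv2.INTER_CUBIC)
b=cv2.resize(s[250:370,225:465],(800,400),interpolation=cv2.INTER_CUBIC)
cv2.imwrite('pics/c1.png',a);cv2.imwrite('pics/c2.png',b)
E
```

```text
(no output)
```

View pics/c1.png

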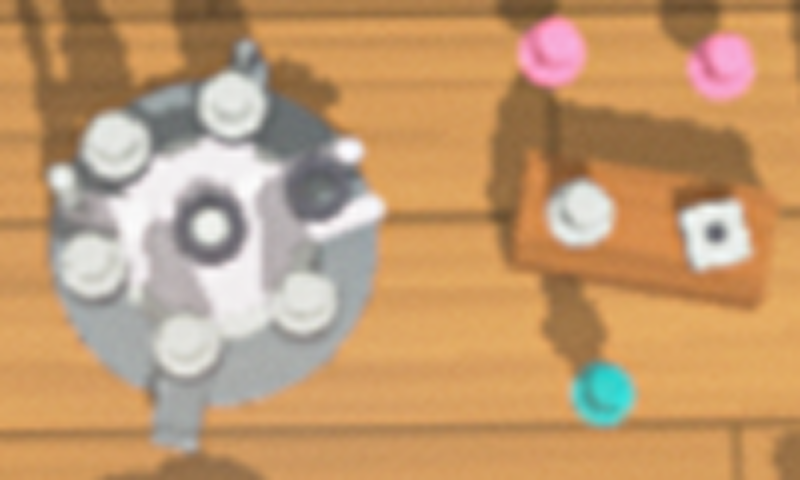

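```bash
python3 - <<'E'
from h import *
from scipy.optimize import least_squares
c=env.get_calibration("top")
w=lambda u,v,z:ray(c,(305+u/4)/1.5625,(255+v/4)/1.5625,z)
tops=[(235,98),(118,138),(92,258),(188,338),(305,295)]
P=np.array([w(u,v,112)[:2] for u,v in tops]);print(P.round(1))
def f(p):
    k=np.arange(1,6);a=p[2]+k*np.pi/3
    return (P-p[:2]-75*np.c_[np.cos(a),np.sin(a)]).ravel()
r=least_squares(f,[P[:,0].mean(),P[:,1].mean(),-1.3]);p=r.x;print(p,r.fun.round(1))
e=lambda a,R:p[:2]+R*np.array([np.cos(p[2]+a),np.sin(p[2]+a)])
print('pocket',e(0,75),'seen',w(320,188,72),'handle',e(np.radians(150),85),w(62,178,150),'pointer',e(np.pi/3,103),w(247,50,56))
h=w(587,207,85);g=w(715,235,61);print('holder',h,'gauge',g,np.hypot(*(h-g)[:2]))
cw=env.get_calibration("wrist");T=cw['camera_from_world'];print(-T[:3,:3].T@T[:3,3])
E
```

```text
[[569.3  10.5]
 [545.7  81.1]
 [472.8  96.6]
 [423.9  39.6]
 [448.6 -30.1]]
[496.87604628  25.33672209  -1.2434176 ] [-1.1 -0.2 -0.6 -0.6  0.   0.3  0.6 -0.3  1.2  0.9]
pocket [520.99320215 -45.67991534] seen [520.72651043 -40.12802509  72.        ] handle [513.44792855 108.70561748] [514.35697338 111.03372168 150.        ] pointer [597.89953127   5.25550004] [612.52810428   4.35833824  56.        ]
holder [ 504.09070889 -202.75921488   85.        ] gauge [ 489.60597955 -283.83108805   61.        ] 82.35566770000878
[ 60.34091085 525.31773666 373.46828277]
```

View pics/c2.png

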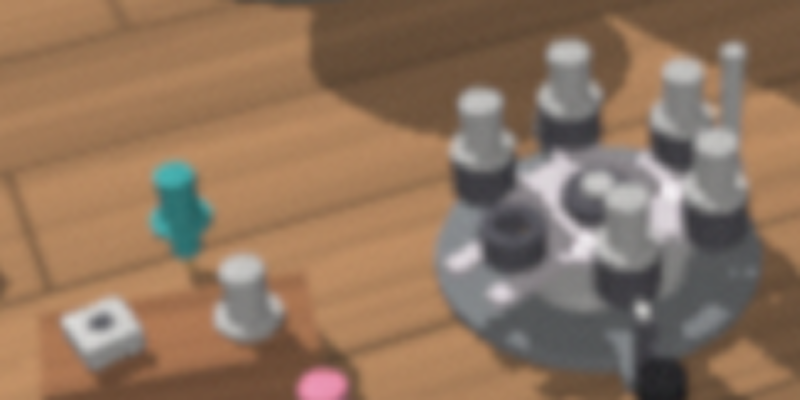

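Crops: holder is round-barrelled at c1 (585,207), gauge square at (715,235), 82 mm apart (84 expected). The empty sleeve is at (320,188), pointer at (247,50) and post at (62,178), and all of these agree with the wheel fit. Setting out now.

Emit:
{"api": "servo_tool", "payload": {
  "steps": [
    [-33.6,-37.5,0,0,0,0,0.7],
    [-33.6,-37.5,0,0,0,0,0.7],
    [-33.6,-37.5,0,0,0,0,0.7],
    [-33.6,-37.5,0,0,0,0,0.7],
    [-33.6,-37.5,0,0,0,0,0.7],
    [-33.6,-37.5,0,0,0,0,0.7],
    [-33.6,-37.5,0,0,0,0,0.7],
    [-33.6,-37.5,0,0,0,0,0.7],
    [-33.6,-37.5,0,0,0,0,0.7],
    [-33.6,-37.5,0,0,0,0,0.7],
    [-33.6,-37.5,0,0,0,0,0.7],
    [-33.6,-37.5,0,0,0,0,0.7],
    [-33.6,-37.5,0,0,0,0,0.7],
    [-33.6,-37.5,0,0,0,0,0.7],
    [-33.6,-37.5,0,0,0,0,0.7],
    [-33.6,-37.5,0,0,0,0,0.7]
  ]
}}

```text
time_s: 2.15
position: [504.3, -203.7, 303.7]
tool_rot: [[-0.971, 0.241, -0.0], [0.241, 0.971, 0.0], [0.0, 0.0, -1.0]]
ft_force: [0.6, 0.4, 0.0]
width: 0.7
gripper_force: 0.0
```

Emit:
{"api": "servo_tool", "payload": {
  "steps": [
    [0,0,10,0,0,-8.2,0.7],
    [0,0,10,0,0,-8.2,0.7],
    [0,0,10,0,0,-8.2,0.7],
    [0,0,10,0,0,-8.2,0.7],
    [0,0,0,0,0,0,0.7],
    [0,0,0,0,0,0,0.7]
  ]
}}

```text
time_s: 2.9
position: [503.9, -202.1, 264.2]
tool_rot: [[-0.947, -0.321, 0.0], [-0.321, 0.947, -0.0], [-0.0, -0.0, -1.0]]
ft_force: [-0.3, 0.2, -0.2]
width: 0.701
gripper_force: 0.0
```

```bash
cat > look.py <<'E'
import sys
from h import *
s=env.read_state();c=env.get_calibration("wrist");im=env.snapshot("wrist")
print(s['time_s'],s['position'].round(1),s['tool_rot'].round(3).tolist(),s['width'],s['q'])
np.savez('w.npz',**c);cv2.imwrite(sys.argv[1],cv2.resize(im,(800,600),interpolation=cv2.INTER_CUBIC))
E
python3 look.py pics/w1.png
```

```text
2.9 [ 503.9 -202.1  264.2] [[-0.947, -0.321, 0.0], [-0.321, 0.947, -0.0], [-0.0, -0.0, -1.0]] 0.7007696537543886 [-5.31515789e-01  3.08308211e-01 -9.17427764e-02  1.17053182e+00
 -1.27394142e-06 -8.58058772e-01]
```

View pics/w1.png

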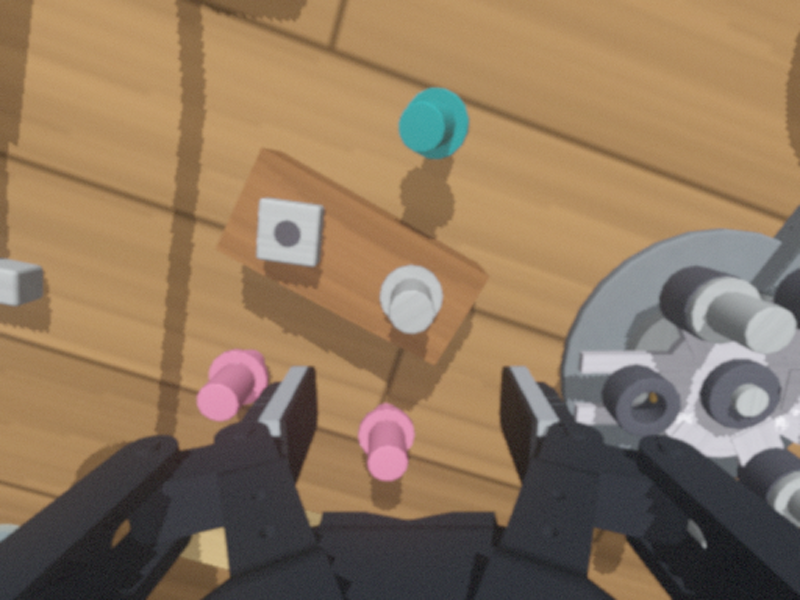

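Wrist view: holder barrel top at (411,310), flange centre (411,297); sleeve mouth at about (645,397), a hole with the wood showing through. Gauge is at (290,232), pinks at (232,385) and (387,440), turquoise at (434,123).

```bash
python3 - <<'E'
from h import *
c=dict(np.load('w.npz'));k=1.5625
for n,u,v,z in[('barrel',411,311,85),('flange',411,298,51),('sleeve',643,398,72),('gauge',290,232,61),('post hub',752,402,90)]:print(n,ray(c,u/k,v/k,z).round(1))
ctr=np.array([496.9,25.3])
s=ray(c,643/k,398/k,72)[:2];d=s-ctr;print(np.hypot(*d),np.arctan2(d[1],d[0]))
print(proj(c,[521,-45.7,72])*k)
E
```

```text
barrel [ 509.1 -199.4   85. ]
flange [ 510.4 -198.7   51. ]
sleeve [519.7 -42.5  72. ]
gauge [ 492.8 -280.1   61. ]
post hub [496.1   6.4  90. ]
71.4946809631792 -1.245760899951883
[637.38949938 398.22631376]
```

Emit:
{"api": "servo_tool", "payload": {
  "steps": [
    [-5,1,20,0,0,0,0.7],
    [0,0,25,0,0,0,0.7],
    [0,0,25,0,0,0,0.7],
    [0,0,25,0,0,0,0.7],
    [0,0,0,0,0,0,0.7]
  ]
}}

```text
time_s: 3.58
position: [507.7, -199.2, 168.0]
tool_rot: [[-0.947, -0.322, -0.002], [-0.322, 0.947, 0.001], [0.002, 0.002, -1.0]]
ft_force: [-0.2, 0.4, 0.8]
width: 0.702
gripper_force: 0.0
```

```bash
python3 look.py pics/w2.png
```

```text
3.575 [ 507.7 -199.2  168. ] [[-0.947, -0.322, -0.002], [-0.322, 0.947, 0.001], [0.002, 0.002, -1.0]] 0.7018363224615257 [-5.23314437e-01  3.75725767e-01 -2.64863052e-01  9.32568840e-01
 -1.71317381e-06 -8.51530944e-01]
```

View pics/w2.png

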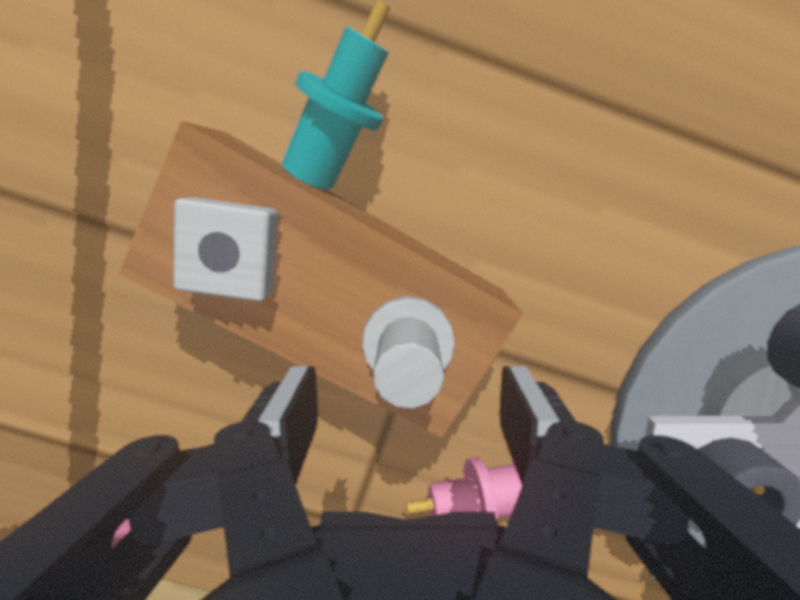

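Holder barrel top is now at (408,374). The pink and turquoise look-alikes have toppled by themselves and lie flat on the bench, below the height I work at.

```bash
python3 - <<'E'
from h import *
c=dict(np.load('w.npz'));k=1.5625
R=env.read_state()['tool_rot'];p=env.read_state()['position']
for n,u,v,z in[('barrel',408,374,85),('flange',409,342,51),('gauge',222,250,61)]:
    w=ray(c,u/k,v/k,z);print(n,w.round(1),(R.T@(w-p)).round(1))
E
```

```text
barrel [ 508.6 -199.5   85. ] [-0.4 -0.2 84.2]
flange [ 508.7 -198.9   51. ] [ -0.8   0.3 118.2]
gauge [ 492.9 -280.6   61. ] [ 40.6 -71.9 108.2]
```

Emit:
{"api": "servo_tool", "payload": {
  "steps": [
    [0,0,15,0,0,0,0.7],
    [0,0,15,0,0,0,0.7],
    [0,0,8,0,0,0,0.7],
    [0,0,0,0,0,0,0.5],
    [0,0,0,0,0,0,0.2],
    [0,0,0,0,0,0,0.1],
    [0,0,0,0,0,0,0.1],
    [0,0,0,0,0,0,0.1],
    [0,0,0,0,0,0,0.1],
    [0,0,0,0,0,0,0.1]
  ],
  "grip_force": 60
}}

```text
time_s: 4.88
position: [508.6, -199.7, 131.9]
tool_rot: [[-0.946, -0.324, 0.001], [-0.324, 0.946, -0.001], [-0.001, -0.001, -1.0]]
ft_force: [-1.4, 0.5, 5.7]
width: 0.285
gripper_force: 58.5
```

Emit:
{"api": "servo_tool", "payload": {
  "steps": [
    [0,0,-8,0,0,0,0.1],
    [0,0,-20,0,0,0,0.1],
    [0,0,-25,0,0,0,0.1],
    [0,0,-25,0,0,0,0.1],
    [0,0,-20,0,0,0,0.1],
    [-12.3,28.8,0,0,0,0,0.1],
    [-12.3,28.8,0,0,0,0,0.1],
    [-12.3,28.8,0,0,0,0,0.1],
    [-12.3,28.8,0,0,0,0,0.1],
    [-12.3,28.8,0,0,0,0,0.1],
    [0,0,0,0,0,0,0.1],
    [0,0,0,0,0,0,0.1]
  ]
}}

```text
time_s: 6.38
position: [519.9, -43.6, 229.3]
tool_rot: [[-0.946, -0.324, 0.0], [-0.324, 0.946, -0.0], [-0.0, -0.0, -1.0]]
ft_force: [0.3, -0.9, -2.4]
width: 0.282
gripper_force: 59.3
```

```bash
python3 look.py pics/w3.png
```

```text
6.375 [519.9 -43.6 229.3] [[-0.946, -0.324, 0.0], [-0.324, 0.946, -0.0], [-0.0, -0.0, -1.0]] 0.2820180677445401 [-2.39848854e-01  2.91790216e-01 -2.14735779e-01  1.06378305e+00
 -2.32662811e-04 -5.69742581e-01]
```

View pics/w3.png

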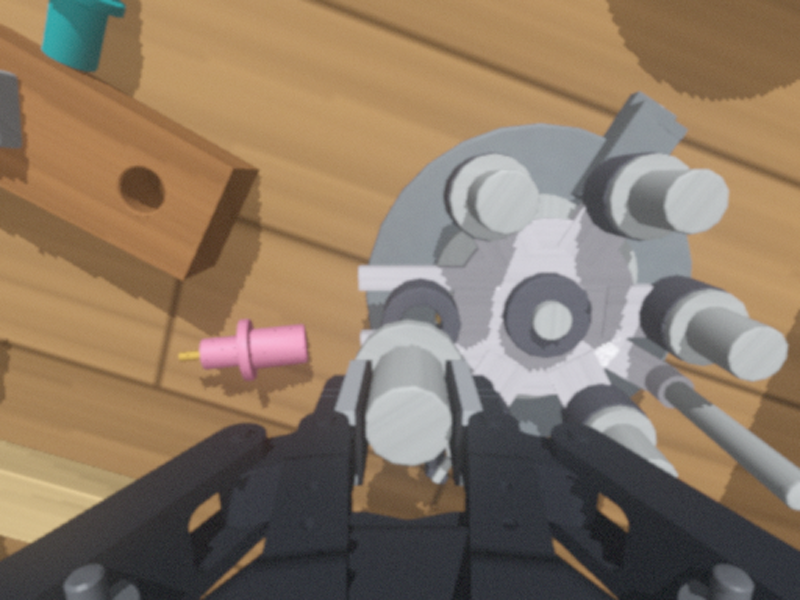

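The holder is gripped upright with its top at (408,427). The sleeve is partly visible behind it: left edge 384, right edge 460, top edge 282. Carousel tops are at (503,200), (695,200) and (757,350). Refitting from this view.

```bash
python3 - <<'E'
from h import *
from scipy.optimize import least_squares
c=dict(np.load('w.npz'));k=1.5625
R=env.read_state()['tool_rot'];p=env.read_state()['position']
t={3:(757,350),4:(695,200),5:(503,200)}
P={i:ray(c,u/k,v/k,112)[:2] for i,(u,v) in t.items()}
f=lambda q:np.concatenate([P[i]-q[:2]-75*np.array([np.cos(q[2]+i*np.pi/3),np.sin(q[2]+i*np.pi/3)]) for i in P])
r=least_squares(f,[497,25,-1.24]);q=r.x;print(q.round(3),r.fun.round(1))
u=np.array([np.cos(q[2]),np.sin(q[2])])
print('pocket',q[:2]+75*u)
a=np.linspace(0,6.28,90)
def g(d):
    m=q[:2]+(75+d[0])*u+d[1]*np.array([-u[1],u[0]])
    x=np.array([proj(c,[m[0]+21*np.cos(b),m[1]+21*np.sin(b),72])*k for b in a])
    return x[:,0].min()-384,x[:,0].max()-460,x[:,1].min()-282
r=least_squares(g,[0,0]);print('sleeve off',r.x,r.fun)
m=q[:2]+(75+r.x[0])*u;print(m,R.T[:2,:2]@(m-p[:2]))
for z in(182,):print('held',ray(c,408/k,427/k,z-0.))
E
```

```text
[501.326  29.78   -1.23 ] [-0.4 -0.3  0.4  0.7  0.  -0.4]
pocket [526.39636653 -40.90572063]
sleeve off [-5.98149212 -1.86935552] [-2.64107369  2.64180566  0.12574854]
[524.39693453 -35.26829926] [-7.10857049  6.69449171]
held [521.19686477 -43.90161924 182.        ]
```

```bash
python3 - <<'E'
from h import *
c=dict(np.load('w.npz'));k=1.5625
s=env.read_state();R,p=s['tool_rot'],s['position']
def H(R,p):
    T=np.eye(4);T[:3,:3]=R;T[:3,3]=p;return T
X=c['camera_from_world']@H(R,p)
R1=np.array([[-0.947,-0.321,0],[-0.321,0.947,0],[0,0,-1.]])
c1=dict(mtx=c['mtx'],camera_from_world=X@np.linalg.inv(H(R1,[503.9,-202.1,264.2])))
q=np.array([501.3,29.8]);th=-1.23
a=np.linspace(0,2*np.pi,60)
def draw(im,c,m,r,z,col):
    pts=np.array([proj(c,[m[0]+r*np.cos(b),m[1]+r*np.sin(b),z])*k for b in a])
    pts=((pts+.5)*16).astype(int);cv2.polylines(im,[pts.reshape(-1,1,2)],True,col,1,cv2.LINE_AA,4)
out=[]
for f,cc,(x,y) in(('pics/w1.png',c1,(560,260)),('pics/w3.png',c,(350,220))):
    im=cv2.imread(f);f0=4
    u=np.array([np.cos(th),np.sin(th)])
    draw(im,cc,q+75*u,21,72,(0,0,255))
    draw(im,cc,q+69*u,21,72,(0,255,0));draw(im,cc,q+69*u,11,72,(0,255,0))
    for i in range(1,6):draw(im,cc,q+75*np.array([np.cos(th+i*np.pi/3),np.sin(th+i*np.pi/3)]),13,112,(255,0,0))
    out.append(cv2.resize(im[y:y+200,x:x+200],(400,400),interpolation=cv2.INTER_CUBIC))
cv2.imwrite('pics/ov.png',np.hstack(out));np.save('X.npy',X)
E
```

```text
(no output)
```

View pics/ov.png

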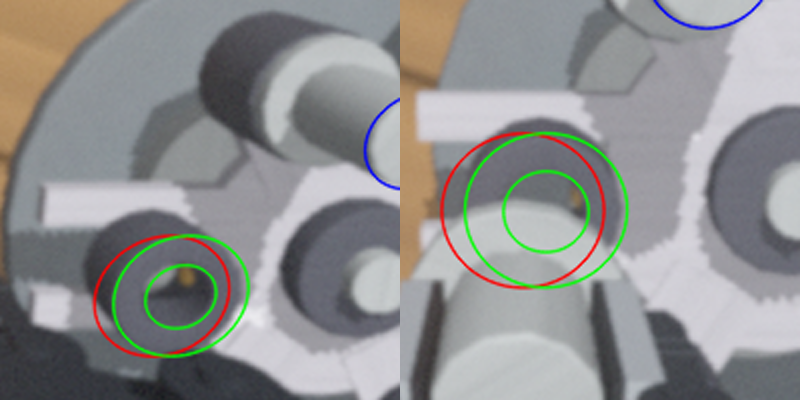

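The overlay shows the sleeve mouth slightly hubward of nominal (about -4 mm radially), with the hole near the green ring but about 1.5 mm towards tool +x. The cutter has ±8 mm of play, so I'll lower it in and feel from there.

Emit:
{"api": "servo_tool", "payload": {
  "steps": [
    [-5,4.5,0,0,0,0,0.1],
    [0,0,12,0,0,0,0.1],
    [0,0,12,0,0,0,0.1],
    [0,0,5,0,0,0,0.1],
    [0,0,3,0,0,0,0.1],
    [0,0,3,0,0,0,0.1],
    [0,0,0,0,0,0,0.1]
  ]
}}

```text
time_s: 7.3
position: [523.0, -37.5, 193.8]
tool_rot: [[-0.946, -0.324, -0.0], [-0.324, 0.946, 0.0], [0.0, 0.0, -1.0]]
ft_force: [-0.1, -0.1, -1.1]
width: 0.287
gripper_force: 59.2
```

Emit:
{"api": "servo_tool", "payload": {
  "steps": [
    [0,0,2,0,0,0,0.1],
    [0,0,2,0,0,0,0.1],
    [0,0,2,0,0,0,0.1],
    [0,0,0,0,0,0,0.1]
  ]
}}

```text
time_s: 7.8
position: [523.0, -37.5, 187.7]
tool_rot: [[-0.946, -0.324, -0.0], [-0.324, 0.946, 0.0], [0.0, 0.0, -1.0]]
ft_force: [0.4, -0.1, -1.6]
width: 0.284
gripper_force: 59.2
```

Emit:
{"api": "servo_tool", "payload": {
  "steps": [
    [0,2,0,0,0,0,0.1],
    [0,2,0,0,0,0,0.1],
    [0,1,0,0,0,0,0.1],
    [0,0,0,0,0,0,0.1]
  ]
}}

```text
time_s: 8.3
position: [521.4, -32.6, 187.9]
tool_rot: [[-0.946, -0.324, 0.0], [-0.324, 0.946, -0.0], [-0.0, -0.0, -1.0]]
ft_force: [0.6, -0.5, -0.4]
width: 0.281
gripper_force: 59.2
```

Emit:
{"api": "servo_tool", "payload": {
  "steps": [
    [0,1.5,0,0,0,0,0.1],
    [0,0,0,0,0,0,0.1]
  ]
}}

```text
time_s: 8.55
position: [520.9, -31.2, 187.9]
tool_rot: [[-0.946, -0.324, -0.0], [-0.324, 0.946, 0.0], [0.0, 0.0, -1.0]]
ft_force: [-0.6, 0.7, -1.6]
width: 0.283
gripper_force: 59.2
```

Emit:
{"api": "servo_tool", "payload": {
  "steps": [
    [0,1,0,0,0,0,0.1],
    [0,0,0,0,0,0,0.1]
  ]
}}

```text
time_s: 8.8
position: [520.6, -30.3, 187.8]
tool_rot: [[-0.946, -0.324, -0.0], [-0.324, 0.946, -0.0], [0.0, 0.0, -1.0]]
ft_force: [0.4, -0.5, -1.8]
width: 0.286
gripper_force: 59.2
```

Emit:
{"api": "servo_tool", "payload": {
  "steps": [
    [0,1,0,0,0,0,0.1],
    [0,0,0,0,0,0,0.1]
  ]
}}

```text
time_s: 9.05
position: [520.3, -29.4, 187.9]
tool_rot: [[-0.946, -0.324, -0.0], [-0.324, 0.946, -0.0], [0.0, 0.0, -1.0]]
ft_force: [0.2, -1.2, -1.8]
width: 0.283
gripper_force: 59.2
```

Emit:
{"api": "servo_tool", "payload": {
  "steps": [
    [0,1,0,0,0,0,0.1],
    [0,0,0,0,0,0,0.1]
  ]
}}

```text
time_s: 9.3
position: [520.0, -28.4, 187.9]
tool_rot: [[-0.946, -0.324, 0.0], [-0.324, 0.946, -0.0], [0.0, -0.0, -1.0]]
ft_force: [-0.2, -0.2, -2.2]
width: 0.284
gripper_force: 58.9
```

Emit:
{"api": "servo_tool", "payload": {
  "steps": [
    [0,1,0,0,0,0,0.1],
    [0,0,0,0,0,0,0.1]
  ]
}}

```text
time_s: 9.55
position: [519.9, -27.9, 187.9]
tool_rot: [[-0.946, -0.323, 0.0], [-0.323, 0.946, -0.001], [-0.0, -0.001, -1.0]]
ft_force: [1.9, -5.2, -2.4]
width: 0.283
gripper_force: 59.0
```

Emit:
{"api": "servo_tool", "payload": {
  "steps": [
    [0,-4,0,0,0,0,0.1],
    [0,-4,0,0,0,0,0.1],
    [0,-4,0,0,0,0,0.1],
    [0,-2,0,0,0,0,0.1],
    [0,-1,0,0,0,0,0.1],
    [0,0,0,0,0,0,0.1]
  ]
}}

```text
time_s: 10.3
position: [524.5, -41.7, 187.9]
tool_rot: [[-0.946, -0.324, -0.0], [-0.324, 0.946, 0.0], [0.0, 0.0, -1.0]]
ft_force: [-0.4, 0.0, -2.2]
width: 0.288
gripper_force: 59.2
```

Emit:
{"api": "servo_tool", "payload": {
  "steps": [
    [0,-1,0,0,0,0,0.1],
    [0,0,0,0,0,0,0.1]
  ]
}}

```text
time_s: 10.55
position: [524.8, -42.6, 187.9]
tool_rot: [[-0.946, -0.324, -0.0], [-0.324, 0.946, 0.0], [0.0, 0.0, -1.0]]
ft_force: [-0.4, -0.5, -1.2]
width: 0.283
gripper_force: 59.2
```

Emit:
{"api": "servo_tool", "payload": {
  "steps": [
    [0,-1,0,0,0,0,0.1],
    [0,0,0,0,0,0,0.1]
  ]
}}

```text
time_s: 10.8
position: [525.2, -43.6, 187.9]
tool_rot: [[-0.946, -0.324, -0.0], [-0.324, 0.946, 0.0], [-0.0, 0.0, -1.0]]
ft_force: [-0.5, -0.2, -1.4]
width: 0.28
gripper_force: 59.2
```

Emit:
{"api": "servo_tool", "payload": {
  "steps": [
    [0,-0.7,0,0,0,0,0.1],
    [0,0,0,0,0,0,0.1]
  ]
}}

```text
time_s: 11.05
position: [525.3, -44.1, 187.8]
tool_rot: [[-0.946, -0.324, -0.0], [-0.324, 0.946, 0.001], [0.0, 0.001, -1.0]]
ft_force: [-0.7, 3.6, -0.2]
width: 0.282
gripper_force: 59.3
```

Emit:
{"api": "servo_tool", "payload": {
  "steps": [
    [0,-0.7,0,0,0,0,0.1],
    [0,0,0,0,0,0,0.1]
  ]
}}

```text
time_s: 11.3
position: [525.4, -44.5, 187.8]
tool_rot: [[-0.946, -0.324, -0.0], [-0.324, 0.946, 0.001], [0.0, 0.001, -1.0]]
ft_force: [-3.0, 5.4, 0.1]
width: 0.284
gripper_force: 59.5
```

Emit:
{"api": "servo_tool", "payload": {
  "steps": [
    [0,-0.7,0,0,0,0,0.1],
    [0,0,0,0,0,0,0.1]
  ]
}}

```text
time_s: 11.55
position: [525.4, -44.8, 187.8]
tool_rot: [[-0.946, -0.324, -0.001], [-0.324, 0.946, 0.002], [-0.0, 0.002, -1.0]]
ft_force: [-2.5, 7.7, 1.1]
width: 0.285
gripper_force: 59.7
```

Emit:
{"api": "servo_tool", "payload": {
  "steps": [
    [0,4,0,0,0,0,0.1],
    [0,4,0,0,0,0,0.1],
    [0,2.1,0,0,0,0,0.1],
    [3,0,0,0,0,0,0.1],
    [3,0,0,0,0,0,0.1],
    [0,0,0,0,0,0,0.1]
  ]
}}

```text
time_s: 12.3
position: [516.7, -38.1, 187.9]
tool_rot: [[-0.946, -0.324, -0.0], [-0.324, 0.946, -0.0], [0.0, -0.0, -1.0]]
ft_force: [0.8, -0.3, -1.3]
width: 0.277
gripper_force: 59.4
```

Emit:
{"api": "servo_tool", "payload": {
  "steps": [
    [1,0,0,0,0,0,0.1],
    [0,0,0,0,0,0,0.1]
  ]
}}

```text
time_s: 12.55
position: [516.0, -38.3, 187.9]
tool_rot: [[-0.946, -0.324, 0.0], [-0.324, 0.946, -0.0], [-0.0, -0.0, -1.0]]
ft_force: [0.8, 0.1, -1.4]
width: 0.282
gripper_force: 59.4
```

Emit:
{"api": "servo_tool", "payload": {
  "steps": [
    [1,0,0,0,0,0,0.1],
    [0,0,0,0,0,0,0.1]
  ]
}}

```text
time_s: 12.8
position: [515.0, -38.6, 187.9]
tool_rot: [[-0.946, -0.324, 0.0], [-0.324, 0.946, 0.0], [-0.0, 0.0, -1.0]]
ft_force: [0.8, 0.5, -1.6]
width: 0.284
gripper_force: 59.4
```

Emit:
{"api": "servo_tool", "payload": {
  "steps": [
    [1,0,0,0,0,0,0.1],
    [0,0,0,0,0,0,0.1]
  ]
}}

```text
time_s: 13.05
position: [514.1, -38.9, 187.9]
tool_rot: [[-0.946, -0.324, 0.0], [-0.324, 0.946, 0.0], [-0.0, 0.0, -1.0]]
ft_force: [1.2, 1.8, -1.9]
width: 0.288
gripper_force: 59.4
```

Emit:
{"api": "servo_tool", "payload": {
  "steps": [
    [1,0,0,0,0,0,0.1],
    [0,0,0,0,0,0,0.1]
  ]
}}

```text
time_s: 13.3
position: [513.2, -39.2, 187.9]
tool_rot: [[-0.946, -0.324, 0.0], [-0.324, 0.946, 0.0], [-0.0, 0.0, -1.0]]
ft_force: [2.9, 2.2, -1.7]
width: 0.284
gripper_force: 59.4
```

Emit:
{"api": "servo_tool", "payload": {
  "steps": [
    [-5,0,0,0,0,0,0.1],
    [-5,0,0,0,0,0,0.1],
    [-3,0,0,0,0,0,0.1],
    [-3,0,0,0,0,0,0.1],
    [0,0,0,0,0,0,0.1]
  ]
}}

```text
time_s: 13.92
position: [528.4, -34.0, 187.8]
tool_rot: [[-0.946, -0.324, -0.0], [-0.324, 0.946, -0.0], [0.0, 0.0, -1.0]]
ft_force: [-0.7, -0.6, -1.3]
width: 0.284
gripper_force: 59.4
```

Emit:
{"api": "servo_tool", "payload": {
  "steps": [
    [-1,0,0,0,0,0,0.1],
    [0,0,0,0,0,0,0.1]
  ]
}}

```text
time_s: 14.18
position: [529.2, -33.8, 187.9]
tool_rot: [[-0.946, -0.324, -0.0], [-0.324, 0.946, -0.0], [0.0, -0.0, -1.0]]
ft_force: [-0.2, 0.1, -1.4]
width: 0.285
gripper_force: 59.4
```

Emit:
{"api": "servo_tool", "payload": {
  "steps": [
    [-1,0,0,0,0,0,0.1],
    [0,0,0,0,0,0,0.1]
  ]
}}

```text
time_s: 14.42
position: [530.1, -33.5, 187.9]
tool_rot: [[-0.946, -0.324, -0.0], [-0.324, 0.946, -0.0], [0.0, -0.0, -1.0]]
ft_force: [-0.4, -0.6, -2.0]
width: 0.279
gripper_force: 59.4
```

Emit:
{"api": "servo_tool", "payload": {
  "steps": [
    [-1,0,0,0,0,0,0.1],
    [0,0,0,0,0,0,0.1]
  ]
}}

```text
time_s: 14.68
position: [531.0, -33.1, 187.8]
tool_rot: [[-0.946, -0.324, -0.0], [-0.324, 0.946, 0.0], [0.0, 0.0, -1.0]]
ft_force: [-1.7, -0.0, -1.3]
width: 0.287
gripper_force: 59.5
```

Emit:
{"api": "servo_tool", "payload": {
  "steps": [
    [-1,0,0,0,0,0,0.1],
    [0,0,0,0,0,0,0.1]
  ]
}}

```text
time_s: 14.92
position: [532.0, -32.7, 187.8]
tool_rot: [[-0.946, -0.324, -0.0], [-0.324, 0.946, 0.0], [0.0, 0.0, -1.0]]
ft_force: [-0.9, -0.8, -1.3]
width: 0.281
gripper_force: 59.5
```

Emit:
{"api": "servo_tool", "payload": {
  "steps": [
    [-1,0,0,0,0,0,0.1],
    [0,0,0,0,0,0,0.1]
  ]
}}

```text
time_s: 15.18
position: [532.9, -32.4, 187.8]
tool_rot: [[-0.946, -0.324, -0.0], [-0.324, 0.946, 0.0], [0.0, 0.0, -1.0]]
ft_force: [-2.8, -0.3, -0.6]
width: 0.285
gripper_force: 59.5
```

Emit:
{"api": "servo_tool", "payload": {
  "steps": [
    [-1,0,0,0,0,0,0.1],
    [0,0,0,0,0,0,0.1]
  ]
}}

```text
time_s: 15.42
position: [533.7, -32.1, 187.8]
tool_rot: [[-0.946, -0.324, -0.001], [-0.324, 0.946, 0.0], [0.001, 0.0, -1.0]]
ft_force: [-3.7, 0.9, 0.2]
width: 0.282
gripper_force: 59.5
```

Emit:
{"api": "servo_tool", "payload": {
  "steps": [
    [5,0,0,0,0,0,0.1],
    [5,0,0,0,0,0,0.1],
    [1,0,0,0,0,0,0.1],
    [0,0,1.5,0,0,0,0.1],
    [0,0,1.5,0,0,0,0.1],
    [0,0,0,0,0,0,0.1]
  ]
}}

```text
time_s: 16.18
position: [523.5, -35.7, 184.7]
tool_rot: [[-0.946, -0.324, -0.0], [-0.324, 0.946, 0.0], [0.0, 0.0, -1.0]]
ft_force: [0.0, -0.1, -1.5]
width: 0.282
gripper_force: 59.4
```

Emit:
{"api": "servo_tool", "payload": {
  "steps": [
    [0,0,1,0,0,0,0.1],
    [0,0,1,0,0,0,0.1],
    [0,0,0,0,0,0,0.1]
  ]
}}

```text
time_s: 16.55
position: [523.5, -35.7, 182.8]
tool_rot: [[-0.946, -0.324, -0.0], [-0.324, 0.946, 0.0], [0.0, 0.0, -1.0]]
ft_force: [-0.3, 0.3, -2.2]
width: 0.282
gripper_force: 59.4
```

Emit:
{"api": "servo_tool", "payload": {
  "steps": [
    [0,0,1,0,0,0,0.1],
    [0,0,0,0,0,0,0.1]
  ]
}}

```text
time_s: 16.8
position: [523.5, -35.7, 181.8]
tool_rot: [[-0.946, -0.324, -0.0], [-0.324, 0.946, 0.0], [0.0, 0.0, -1.0]]
ft_force: [0.1, 0.0, -1.3]
width: 0.283
gripper_force: 59.4
```

Emit:
{"api": "servo_tool", "payload": {
  "steps": [
    [0,0,1,0,0,0,0.1],
    [0,0,0,0,0,0,0.1]
  ]
}}

```text
time_s: 17.05
position: [523.5, -35.7, 180.8]
tool_rot: [[-0.946, -0.324, -0.0], [-0.324, 0.946, 0.0], [0.0, 0.0, -1.0]]
ft_force: [-0.1, 0.2, -1.3]
width: 0.281
gripper_force: 59.4
```

Emit:
{"api": "servo_tool", "payload": {
  "steps": [
    [0,0,1,0,0,0,0.1],
    [0,0,0,0,0,0,0.1]
  ]
}}

```text
time_s: 17.3
position: [523.5, -35.7, 179.8]
tool_rot: [[-0.946, -0.324, -0.0], [-0.324, 0.946, 0.0], [0.0, 0.0, -1.0]]
ft_force: [-0.6, -0.0, -0.4]
width: 0.281
gripper_force: 59.4
```

Emit:
{"api": "servo_tool", "payload": {
  "steps": [
    [0,0,1,0,0,0,0.1],
    [0,0,0,0,0,0,0.1]
  ]
}}

```text
time_s: 17.55
position: [523.5, -35.7, 178.8]
tool_rot: [[-0.946, -0.324, -0.0], [-0.324, 0.946, 0.0], [0.0, 0.0, -1.0]]
ft_force: [-0.4, -0.1, -0.6]
width: 0.283
gripper_force: 59.4
```

Emit:
{"api": "servo_tool", "payload": {
  "steps": [
    [0,0,1,0,0,0,0.1],
    [0,0,1,0,0,0,0.1],
    [0,0,0,0,0,0,0.1]
  ]
}}

```text
time_s: 17.92
position: [523.5, -35.7, 176.8]
tool_rot: [[-0.946, -0.324, -0.0], [-0.324, 0.946, 0.0], [0.0, 0.0, -1.0]]
ft_force: [0.2, -0.2, -1.4]
width: 0.28
gripper_force: 59.4
```

Emit:
{"api": "servo_tool", "payload": {
  "steps": [
    [0,0,1,0,0,0,0.1],
    [0,0,1,0,0,0,0.1],
    [0,0,0,0,0,0,0.1]
  ]
}}

```text
time_s: 18.3
position: [523.5, -35.7, 174.8]
tool_rot: [[-0.946, -0.324, -0.0], [-0.324, 0.946, 0.0], [0.0, 0.0, -1.0]]
ft_force: [0.2, -0.2, -2.0]
width: 0.285
gripper_force: 59.4
```

Emit:
{"api": "servo_tool", "payload": {
  "steps": [
    [0,0,1,0,0,0,0.1],
    [0,0,1,0,0,0,0.1],
    [0,0,0,0,0,0,0.1]
  ]
}}

```text
time_s: 18.68
position: [523.5, -35.7, 172.8]
tool_rot: [[-0.946, -0.324, -0.0], [-0.324, 0.946, 0.0], [0.0, 0.0, -1.0]]
ft_force: [-0.1, 0.2, -1.3]
width: 0.286
gripper_force: 59.4
```

Emit:
{"api": "servo_tool", "payload": {
  "steps": [
    [0,0,1,0,0,0,0.1],
    [0,0,1,0,0,0,0.1],
    [0,0,0,0,0,0,0.1]
  ]
}}

```text
time_s: 19.05
position: [523.5, -35.7, 170.8]
tool_rot: [[-0.946, -0.324, -0.0], [-0.324, 0.946, 0.0], [0.0, 0.0, -1.0]]
ft_force: [-0.2, 0.2, -0.4]
width: 0.287
gripper_force: 59.4
```

Emit:
{"api": "servo_tool", "payload": {
  "steps": [
    [0,0,1,0,0,0,0.1],
    [0,0,1,0,0,0,0.1],
    [0,0,0,0,0,0,0.1]
  ]
}}

```text
time_s: 19.42
position: [523.6, -35.9, 168.9]
tool_rot: [[-0.946, -0.324, 0.0], [-0.324, 0.946, -0.0], [-0.0, -0.0, -1.0]]
ft_force: [0.8, -1.0, -0.6]
width: 0.283
gripper_force: 59.5
```

Emit:
{"api": "servo_tool", "payload": {
  "steps": [
    [0,0,1,0,0,0,0.1],
    [0,0,1,0,0,0,0.1],
    [0,0,0,0,0,0,0.1]
  ]
}}

```text
time_s: 19.8
position: [523.6, -35.9, 166.7]
tool_rot: [[-0.946, -0.324, 0.0], [-0.324, 0.946, -0.0], [0.0, -0.0, -1.0]]
ft_force: [2.5, -3.0, -3.6]
width: 0.279
gripper_force: 59.3
```

Emit:
{"api": "servo_tool", "payload": {
  "steps": [
    [0,0,1,0,0,0,0.1],
    [0,0,1,0,0,0,0.1],
    [0,0,0,0,0,0,0.1]
  ]
}}

```text
time_s: 20.18
position: [523.4, -35.7, 164.6]
tool_rot: [[-0.946, -0.324, -0.0], [-0.324, 0.946, 0.0], [0.0, 0.0, -1.0]]
ft_force: [2.7, -4.5, -4.0]
width: 0.283
gripper_force: 59.2
```

Emit:
{"api": "servo_tool", "payload": {
  "steps": [
    [0,0,1,0,0,0,0.1],
    [0,0,0,0,0,0,0.1]
  ]
}}

```text
time_s: 20.42
position: [523.4, -35.7, 163.7]
tool_rot: [[-0.946, -0.324, -0.0], [-0.324, 0.946, 0.0], [0.0, 0.0, -1.0]]
ft_force: [1.1, -4.5, -1.4]
width: 0.283
gripper_force: 59.3
```

Emit:
{"api": "servo_tool", "payload": {
  "steps": [
    [0,0,1,0,0,0,0.1],
    [0,0,1,0,0,0,0.1],
    [0,0,0,0,0,0,0.1]
  ]
}}

```text
time_s: 20.8
position: [523.4, -35.7, 161.7]
tool_rot: [[-0.946, -0.324, -0.0], [-0.324, 0.946, 0.0], [0.0, 0.0, -1.0]]
ft_force: [2.1, -3.8, -4.4]
width: 0.284
gripper_force: 59.3
```

Emit:
{"api": "servo_tool", "payload": {
  "steps": [
    [0,0,1,0,0,0,0.1],
    [0,0,0,0,0,0,0.1]
  ]
}}

```text
time_s: 21.05
position: [523.5, -35.7, 160.9]
tool_rot: [[-0.946, -0.324, -0.0], [-0.324, 0.946, -0.0], [0.0, -0.0, -1.0]]
ft_force: [1.2, -4.2, -1.5]
width: 0.287
gripper_force: 59.5
```

Emit:
{"api": "servo_tool", "payload": {
  "steps": [
    [0,0,1,0,0,0,0.1],
    [0,0,0,0,0,0,0.1]
  ]
}}

```text
time_s: 21.3
position: [523.4, -35.7, 159.7]
tool_rot: [[-0.946, -0.324, -0.0], [-0.324, 0.946, 0.0], [0.0, 0.0, -1.0]]
ft_force: [2.0, -4.2, -4.2]
width: 0.283
gripper_force: 59.4
```

Emit:
{"api": "servo_tool", "payload": {
  "steps": [
    [0,0,0.7,0,0,0,0.1],
    [0,0,0,0,0,0,0.1]
  ]
}}

```text
time_s: 21.55
position: [523.5, -35.7, 159.1]
tool_rot: [[-0.946, -0.324, -0.0], [-0.324, 0.946, 0.0], [0.0, 0.0, -1.0]]
ft_force: [2.1, -4.6, -4.1]
width: 0.287
gripper_force: 59.5
```

Emit:
{"api": "servo_tool", "payload": {
  "steps": [
    [0,0,0.7,0,0,0,0.1],
    [0,0,0,0,0,0,0.1]
  ]
}}

```text
time_s: 21.8
position: [523.6, -35.7, 158.9]
tool_rot: [[-0.946, -0.324, 0.001], [-0.324, 0.946, 0.0], [-0.001, -0.0, -1.0]]
ft_force: [1.1, -4.2, 4.2]
width: 0.281
gripper_force: 60.5
```

Emit:
{"api": "servo_tool", "payload": {
  "steps": [
    [0,0,0.7,0,0,0,0.1],
    [0,0,0,0,0,0,0.1]
  ]
}}

```text
time_s: 22.05
position: [523.8, -35.6, 158.7]
tool_rot: [[-0.946, -0.324, 0.001], [-0.324, 0.946, 0.0], [-0.001, -0.0, -1.0]]
ft_force: [-1.4, -1.7, 14.3]
width: 0.277
gripper_force: 61.5
```

Emit:
{"api": "servo_tool", "payload": {
  "steps": [
    [0,0,0.7,0,0,0,0.1],
    [0,0,0,0,0,0,0.1]
  ]
}}

```text
time_s: 22.3
position: [524.0, -35.6, 158.7]
tool_rot: [[-0.946, -0.324, 0.002], [-0.324, 0.946, 0.0], [-0.002, -0.001, -1.0]]
ft_force: [-3.6, -1.5, 23.3]
width: 0.283
gripper_force: 62.5
```

Emit:
{"api": "servo_tool", "payload": {
  "steps": [
    [0,0,-0.7,0,0,0,0.1],
    [0,0,-0.7,0,0,0,0.1],
    [0,0,0,0,0,0,0.2],
    [0,0,0,0,0,0,0.32],
    [0,0,0,0,0,0,0.45],
    [0,0,0,0,0,0,0.55],
    [0,0,0,0,0,0,0.55],
    [0,0,0,0,0,0,0.55]
  ],
  "grip_force": 30
}}

```text
time_s: 23.3
position: [523.5, -35.7, 158.4]
tool_rot: [[-0.946, -0.324, -0.0], [-0.324, 0.946, 0.0], [0.0, 0.0, -1.0]]
ft_force: [-0.1, -0.1, -0.5]
width: 0.545
gripper_force: 0.0
```

Emit:
{"api": "servo_tool", "payload": {
  "steps": [
    [0,0,-10,0,0,0,0.55],
    [0,0,-20,0,0,0,0.55],
    [0,0,-25,0,0,0,0.55],
    [0,0,-25,0,0,0,0.55],
    [0,0,0,0,0,0,0.55],
    [0,0,0,0,0,0,0.55]
  ]
}}

```text
time_s: 24.05
position: [523.4, -35.7, 238.3]
tool_rot: [[-0.946, -0.324, -0.0], [-0.324, 0.946, 0.0], [0.0, 0.0, -1.0]]
ft_force: [-0.7, 0.2, -0.6]
width: 0.55
gripper_force: 0.0
```

```bash
python3 look.py pics/w4.png
```

```text
24.05 [523.4 -35.7 238.3] [[-0.946, -0.324, -0.0], [-0.324, 0.946, 0.0], [0.0, 0.0, -1.0]] 0.5495519381083861 [-2.23474455e-01  2.91473584e-01 -1.89494838e-01  1.09001583e+00
  2.08138718e-05 -5.53137539e-01]
```

View pics/w4.png

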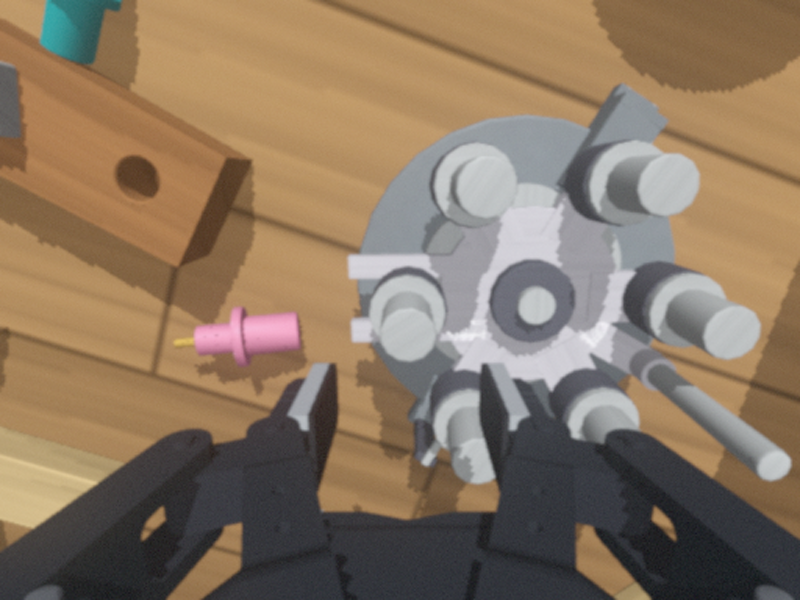

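The holder sits upright in the pocket (top at 408,338), level with its neighbours. The post top is at (773,464). Next I get the post position and plan the arc.

```bash
python3 - <<'E'
from h import *
from scipy.optimize import least_squares
c=dict(np.load('w.npz'));k=1.5625
s=env.read_state();R=s['tool_rot'];p=s['position']
t={3:(732,330),4:(669,185),5:(487,184)}
P={i:ray(c,u/k,v/k,112)[:2] for i,(u,v) in t.items()}
f=lambda q:np.concatenate([P[i]-q[:2]-75*np.array([np.cos(q[2]+i*np.pi/3),np.sin(q[2]+i*np.pi/3)]) for i in P])
r=least_squares(f,[497,25,-1.24]);q=r.x;print(q.round(3),r.fun.round(1))
A=np.radians(150)
for z in(108,112,116):
    m=ray(c,408/k,338/k,z)[:2];d=m-q[:2];print(z,m,np.hypot(*d),np.arctan2(d[1],d[0]))
print('post fit',q[:2]+85*np.array([np.cos(q[2]+A),np.sin(q[2]+A)]),'seen',ray(c,773/k,464/k,150),p)
E
```

```text
[501.082  30.386  -1.231] [-0.6 -0.4  0.8  0.4 -0.2  0.1]
108 [527.56686016 -35.01474757] 70.55954410714538 -1.1860162945976864
112 [526.20068949 -35.48089348] 70.49354132397788 -1.2064628261011645
116 [524.83451881 -35.94703938] 70.45705713985954 -1.2269391033220005
post fit [516.62370138 113.95262   ] seen [516.33676066 113.15908297 150.        ] [523.22809514 -35.6390535  237.96427185]
```

Emit:
{"api": "servo_tool", "payload": {
  "steps": [
    [-8.4,28.7,0,0,0,0,0.45],
    [-8.4,28.7,0,0,0,0,0.45],
    [-8.4,28.7,0,0,0,0,0.45],
    [-8.4,28.7,0,0,0,0,0.45],
    [-8.4,28.7,0,0,0,0,0.45],
    [0,0,0,0,0,-10.1,0.45],
    [0,0,0,0,0,-10.1,0.45],
    [0,0,0,0,0,-10.1,0.45],
    [0,0,0,0,0,-10.1,0.45],
    [0,0,0,0,0,-10.1,0.45],
    [0,0,0,0,0,-10.1,0.45],
    [0,0,0,0,0,0,0.45],
    [0,0,0,0,0,0,0.45]
  ]
}}

```text
time_s: 25.72
position: [516.7, 113.6, 238.1]
tool_rot: [[-0.186, -0.982, -0.001], [-0.982, 0.186, -0.0], [0.0, 0.001, -1.0]]
ft_force: [-0.4, 0.2, -0.2]
width: 0.449
gripper_force: 0.0
```

```bash
python3 - <<'E'
from h import *
s=env.read_state();print(s['q'].round(2))
c=env.get_calibration('wrist');g=cv2.cvtColor(env.snapshot('wrist'),cv2.COLOR_BGR2GRAY)
u,v=proj(c,[516.5,113.6,150]);print(u,v)
d=12.;print((s['tool_rot'].T@(np.array([516.5,113.6,150])-s['position'])).round(1))
E
```

```text
[ 0.06  0.3  -0.18  1.09 -0.   -1.32]
262.1732140485124 235.51163578624528
[ 0.1  0.1 88.1]
```

Emit:
{"api": "servo_tool", "payload": {
  "steps": [
    [0,0,12,0,0,0,0.45],
    [0,0,10,0,0,0,0.45],
    [0,0,10,0,0,0,0.45],
    [0,0,10,0,0,0,0.45],
    [0,0,2,0,0,0,0.45],
    [0,0,0,0,0,0,0.35],
    [0,0,0,0,0,0,0.25],
    [0,0,0,0,0,0,0.22],
    [0,0,0,0,0,0,0.22],
    [0,0,0,0,0,0,0.22]
  ],
  "grip_force": 20
}}

```text
time_s: 27.02
position: [516.8, 113.7, 194.5]
tool_rot: [[-0.182, -0.983, 0.0], [-0.983, 0.182, -0.0], [-0.0, -0.0, -1.0]]
ft_force: [-0.1, -0.8, -0.1]
width: 0.22
gripper_force: 0.0
```

Emit:
{"api": "servo_tool", "payload": {
  "steps": [
    [0.12,4.45,0,0,0,-3,0.22],
    [0.12,4.45,0,0,0,-3,0.22],
    [0.12,4.45,0,0,0,-3,0.22],
    [0.12,4.45,0,0,0,-3,0.22],
    [0.12,4.45,0,0,0,-3,0.22],
    [0,0,0,0,0,0,0.22]
  ]
}}

```text
time_s: 27.78
position: [494.8, 114.8, 194.6]
tool_rot: [[0.078, -0.997, 0.001], [-0.997, -0.078, 0.0], [0.0, -0.001, -1.0]]
ft_force: [2.4, -1.3, -1.7]
width: 0.221
gripper_force: 1.0
```

Emit:
{"api": "servo_tool", "payload": {
  "steps": [
    [0.12,4.45,0,0,0,-3,0.22],
    [0.12,4.45,0,0,0,-3,0.22],
    [0.12,4.45,0,0,0,-3,0.22],
    [0.12,4.45,0,0,0,-3,0.22],
    [0.12,4.45,0,0,0,-3,0.22],
    [0,0,0,0,0,0,0.22]
  ]
}}

```text
time_s: 28.52
position: [472.7, 110.1, 194.5]
tool_rot: [[0.332, -0.943, -0.0], [-0.943, -0.332, -0.0], [-0.0, 0.0, -1.0]]
ft_force: [-0.4, -0.7, 0.9]
width: 0.22
gripper_force: 0.0
```

Emit:
{"api": "servo_tool", "payload": {
  "steps": [
    [0.12,4.45,0,0,0,-3,0.22],
    [0.12,4.45,0,0,0,-3,0.22],
    [0.12,4.45,0,0,0,-3,0.22],
    [0.12,4.45,0,0,0,-3,0.22],
    [0.12,4.45,0,0,0,-3,0.22],
    [0,0,0,0,0,0,0.22]
  ]
}}

```text
time_s: 29.28
position: [452.8, 99.8, 194.4]
tool_rot: [[0.564, -0.825, -0.001], [-0.825, -0.564, -0.001], [0.0, 0.001, -1.0]]
ft_force: [-3.3, -3.0, 1.1]
width: 0.223
gripper_force: 2.2
```

Emit:
{"api": "servo_tool", "payload": {
  "steps": [
    [0.12,4.45,0,0,0,-3,0.22],
    [0.12,4.45,0,0,0,-3,0.22],
    [0.12,4.45,0,0,0,-3,0.22],
    [0.12,4.45,0,0,0,-3,0.22],
    [0.12,4.45,0,0,0,-3,0.22],
    [0,0,0,0,0,0,0.22],
    [0,0,0,0,0,0,0.22]
  ]
}}

```text
time_s: 30.15
position: [436.9, 85.4, 194.5]
tool_rot: [[0.759, -0.651, 0.0], [-0.651, -0.759, 0.0], [-0.0, -0.0, -1.0]]
ft_force: [0.8, 0.1, 0.9]
width: 0.222
gripper_force: 0.0
```

Emit:
{"api": "servo_tool", "payload": {
  "steps": [
    [0,0,0,0,0,0,0.35],
    [0,0,0,0,0,0,0.4],
    [0,0,0,0,0,0,0.4],
    [0,0,-10,0,0,0,0.4],
    [0,0,-25,0,0,0,0.4],
    [0,0,-25,0,0,0,0.4],
    [-25,0,-25,0,0,0,0.4],
    [-40,0,-10,0,0,0,0.4],
    [-40,0,0,0,0,0,0.4],
    [0,0,0,0,0,0,0.4],
    [0,0,0,0,0,0,0.4]
  ]
}}

```text
time_s: 31.52
position: [357.2, 153.4, 290.0]
tool_rot: [[0.761, -0.649, 0.001], [-0.649, -0.761, 0.0], [0.001, -0.001, -1.0]]
ft_force: [0.6, 1.1, -0.8]
width: 0.402
gripper_force: 0.0
```

```bash
python3 - <<'E'
from h import *
s=env.read_state();print(s['time_s'],s['position'].round(1),s['width'])
ct=env.get_calibration('top');k=1.5625
t=cv2.resize(env.snapshot('top'),(800,600),interpolation=cv2.INTER_CUBIC);w=env.snapshot('wrist')
for i in range(6):
    a=-1.231+np.pi/3*(i+1);r=70.5 if i==0 else 75
    p=proj(ct,[496.9+r*np.cos(a),25.3+r*np.sin(a),112])*k
    cv2.drawMarker(t,tuple(int(v) for v in p),(0,0,255) if i==0 else (255,0,0),0,4)
a=cv2.resize(t[245:385,295:525],(800,487),interpolation=cv2.INTER_CUBIC)
cv2.imwrite('pics/fin.png',a);cv2.imwrite('pics/w5.png',w)
E
```

```text
31.525 [357.2 153.4 290. ] 0.4016551761965363
```

View pics/fin.png

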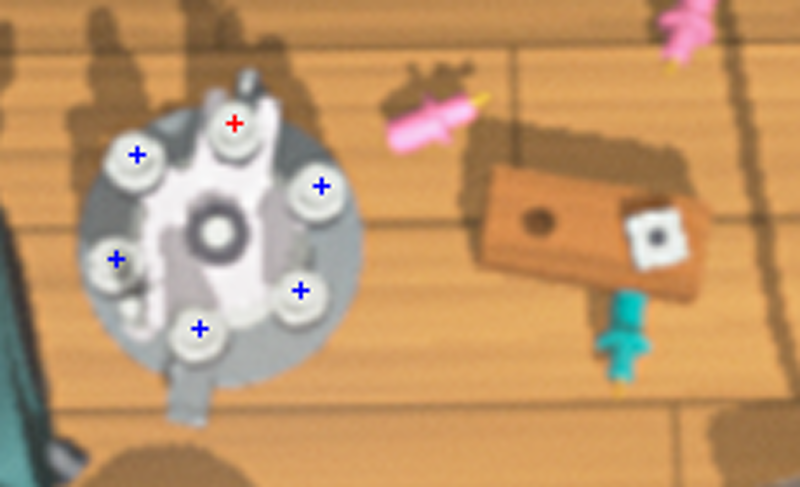

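The loaded pocket (red cross, at 235,123) stands at the pointer (248,82), and every holder lies on its predicted one-click position. The gauge at (657,238) is still in its hole and the robot is clear, so I am handing in.

```bash
python3 -c "
from station import env
print(env.finish_job())"
```

```text
the job is handed in; nothing more can be done
None
```

I pushed the holder home in the empty pocket, turned the carousel one click so that pocket stands at the pointer, let go and handed the job in at about 31.5 s; the hand-in returned no verdict.

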